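# Count to the third gap of the gauge rack and push the ring gauge home

### The job

Count along the back rail of the gauge rack with a closed fingertip, starting at its red end: touch the first, the second and then the third brass tab in turn, and no tab further on. Then push the steel ring gauge that lies in front of the rack flat along the bench, never lifting it, into that third gap until it sits fully home against the back rail. Leave the ferrules, the tape roll and the wedge where they are.

Things in the scene. Friction and masses are not known exactly. Their poses are not given: they have to be found in the camera images.
- rack: Fixed divider rack, pale wood dividers on a blue back rail, floorless, open above and towards the robot: six gaps, each 51 mm wide, between 7 mm dividers 30 mm high. Origin on the bench in its middle; x points into the gaps, y left, z up. Gap centres at y = +-29, +-87, +-145 mm. Gaps run from the front at x = -22 to the back rail's front face at x = +14 mm; the rail is 12 mm thick, 40 mm high.
- red_end: Fixed red-painted end plate of the rack, 48 x 12 x 40 mm, at either the left or the right end (varies), its middle 176.5 mm from the rack's middle. Gaps and tabs are counted from this end. Origin under its middle, on the bench.
- grey_end: Fixed grey end plate of the same size at the rack's other end.
- ring_gauge: Loose steel ring gauge lying flat on the bench in front of the rack: outside diameter 44 mm, 14 mm high, with a small bore, 0.08 to 0.17 kg. Origin at the centre of its underside, z up. Pressed home against the back rail its centre lies at x = -8 mm of the rack, so its near side stands 8 mm out of the gap.
- ring_centre (a point): The centre of the ring gauge, half-way up (7 mm above its underside).
- black_tape: Loose roll of black tape, 59 mm across, 19 mm high, lying on the bench at the left; leave it. Origin under its middle.
- wood_wedge: Loose beech wedge, 32 x 90 x 22 mm, on the bench at the right; leave it. Origin under its middle.
- tab_1: Brass counting tab on top of the back rail, behind gap 1 counted from the rack's left (+y) end; fixed, 12 mm (x) x 24 mm (y), 4 mm thick. Origin in the middle of its underside, 40 mm above the bench; its top is 44 mm above the bench. Tabs are 58 mm apart.
- tab_2: Brass counting tab on top of the back rail, behind gap 2 counted from the rack's left (+y) end; fixed, 12 mm (x) x 24 mm (y), 4 mm thick. Origin in the middle of its underside, 40 mm above the bench; its top is 44 mm above the bench. Tabs are 58 mm apart.
- tab_3: Brass counting tab on top of the back rail, behind gap 3 counted from the rack's left (+y) end; fixed, 12 mm (x) x 24 mm (y), 4 mm thick. Origin in the middle of its underside, 40 mm above the bench; its top is 44 mm above the bench. Tabs are 58 mm apart.
- tab_4: Brass counting tab on top of the back rail, behind gap 4 counted from the rack's left (+y) end; fixed, 12 mm (x) x 24 mm (y), 4 mm thick. Origin in the middle of its underside, 40 mm above the bench; its top is 44 mm above the bench. Tabs are 58 mm apart.
- tab_5: Brass counting tab on top of the back rail, behind gap 5 counted from the rack's left (+y) end; fixed, 12 mm (x) x 24 mm (y), 4 mm thick. Origin in the middle of its underside, 40 mm above the bench; its top is 44 mm above the bench. Tabs are 58 mm apart.
- tab_6: Brass counting tab on top of the back rail, behind gap 6 counted from the rack's left (+y) end; fixed, 12 mm (x) x 24 mm (y), 4 mm thick. Origin in the middle of its underside, 40 mm above the bench; its top is 44 mm above the bench. Tabs are 58 mm apart.
- ferrule_0: Loose black ferrule, 14 mm across, 26 mm high, standing in the leftmost gap; leave it. Origin under its middle.
- ferrule_1: Loose black ferrule, 14 mm across, 26 mm high, standing in the second gap from the left; leave it. Origin under its middle.
- ferrule_2: Loose black ferrule, 14 mm across, 26 mm high, standing in the rightmost gap; leave it. Origin under its middle.
There are look-alikes about, which are no part of the job. There is more than one size of the ring_gauge; the job needs the middle-sized.

How it is judged (in metres and radians):
On the way, in this order (a step that is already met when the one before it is completed fails the run):
1. a finger touches the first brass tab from the red end (((y of red_end in the frame of rack above 0 m and contact force between the fingers and tab_1 above 0.3 N) or (y of red_end in the frame of rack below 0 m and contact force between the fingers and tab_6 above 0.3 N))), for 0.05 s.
2. a finger touches the second brass tab from the red end (((y of red_end in the frame of rack above 0 m and contact force between the fingers and tab_2 above 0.3 N) or (y of red_end in the frame of rack below 0 m and contact force between the fingers and tab_5 above 0.3 N))), for 0.05 s.
3. a finger touches the third brass tab from the red end (((y of red_end in the frame of rack above 0 m and contact force between the fingers and tab_3 above 0.3 N) or (y of red_end in the frame of rack below 0 m and contact force between the fingers and tab_4 above 0.3 N))), for 0.05 s.
4. the ring gauge is home in the third gap from the red end (((y of red_end in the frame of rack above 0 m and y of ring_centre in the frame of rack between 0.021 and 0.037 m) or (y of red_end in the frame of rack below 0 m and y of ring_centre in the frame of rack between -0.037 and -0.021 m)) and x of ring_centre in the frame of rack between -0.012 and -0.004 m and height (world z) of ring_centre below 0.011 m and angle between ring_gauge's own z axis and vertical below 0.12 rad), for 0.2 s.
At the end, for the whole second after the job is handed in: The ring gauge lies flat on the bench in the third gap from the red end (centre within 8 mm of the gap's centre line, within 4 mm of touching the back rail, tilted less than 0.12 rad) and is at rest (all of step 4 and linear speed of ring_gauge below 0.01 m/s).
It fails at once if a tab beyond the third is touched (((y of red_end in the frame of rack above 0 m and contact force between the fingers and tab_4 above 0.3 N) or (y of red_end in the frame of rack below 0 m and contact force between the fingers and tab_3 above 0.3 N)) or ((y of red_end in the frame of rack above 0 m and contact force between the fingers and tab_5 above 0.3 N) or (y of red_end in the frame of rack below 0 m and contact force between the fingers and tab_2 above 0.3 N)) or ((y of red_end in the frame of rack above 0 m and contact force between the fingers and tab_6 above 0.3 N) or (y of red_end in the frame of rack below 0 m and contact force between the fingers and tab_1 above 0.3 N))).
It fails at once if the ring gauge is lifted (more than 8 mm off the bench) (height (world z) of ring_centre above 0.015 m).
It fails at once if a ferrule, the tape roll or the wedge is moved by more than 15 mm (distance of any of ferrule_0, ferrule_1, ferrule_2, black_tape, wood_wedge from where it was at the start of the episode above 0.015 m).
It also fails if it takes over 61 s, if anything falls off the work surface, if the arm or the gripper's body presses on something with over 40 N, if the wrist force passes 120 N, or if a joint passes its speed limit or range.

### The arm

A 6-joint arm with a two-finger parallel gripper is mounted at the origin on a cart in front of the work surface, level with it; the furniture and walls round the work are solid. World frame = base frame: x ahead of the robot, y to its left, z up, the work surface at z = 0. Lengths are in mm, angles in rad, forces in N, time in s.
With the tool pointing down it reaches from about 275 to 750 mm from the base axis. Payload 10.2 kg.
Tool frame: the origin (TCP) lies at the very end of the fingers, on their centre line; the grasp point (between the pads) lies 19 mm behind it; z points along the fingers, y is the line along which they close (so a half turn about z gives the same grasp; the last joint's range is limited). The gripper opens to 85 mm and grips with 20 to 120 N. Pads are 22 mm wide; open, the fingers measure 114 mm over their backs; the gripper's body (76 mm by 85 mm) begins 54 mm behind the grasp point. The pads swing forward as they close: fully open they stand 13 mm farther back than shut.
Start: joints at [-1.539, 0.313, 1.498, -0, 1.331, -0.223], TCP at [132.314, -508.059, 231.294] pointing down, gripper open.
Joint ranges: [-2.94, 2.94], [-0.97, 2.17], [0.19, 2.56], [-1.23, 4.37], [0.02, 3.11], [-2.88, 2.88]. Speed limits (rad/s): [2.39, 2.39, 3.01, 3.14, 3.14, 3.14].

### API

Orientations are given as a unit quaternion [w, x, y, z].
In Python, from rig import ctrl gives the robot as it stands.
- The arm moves only by the tool step_arm, never from a script. Its argument "increments" is a list of rows, each a list of 3 entries, a list of its own where there are three numbers: the shift along the tool's x, y, z in cm, then the turn, a rotation vector about the tool's x, y, z in degrees, then the opening in per cent of the stroke, from 0 (shut) to 100 (fully open). A call has 1 to 8 rows; each row is the pose to reach, as a shift and turn from the pose commanded when the call began, along the tool's axes at that moment; what a row does not reach only later rows make up. A row lasts 1/8 s, in which the tool goes at most 62.5 mm and 10.7 degrees, less where a joint would pass 70% of its speed; a pose out of reach is approached as far as the arm can. A call with a gripper value outside its range is refused whole. The fingers move at their own pace and stop on an object; "squeeze" is the grip in N (left out, the last holds). Time passes only in rows, so rows that repeat a pose let the fingers close. It gives the time, the measured TCP pose, the force, the opening and the grip force at its end, in the units of the state.
- ctrl.sense(): the state, without advancing time (a new reading comes with each control period).
- ctrl.capture(name): name is "scene" or "top" or "wrist"; returns a dict with "img" (480x640x3 uint8, red, green, blue), "fx", "fy", "cx", "cy" (pixels), "extrinsics" (4x4, takes a point from camera to world coordinates). Camera axes: x right, y down, z forward; pixel columns grow to the right and rows downward; lengths in mm; the calibration is good to about 2 mm. A picture is of the moment at which its call begins. There is no depth.
- ctrl.finish_job(): hands the job in; it is judged then, once.
The state is a dict: "time_s": time; "joints": joint angles; "dq": joint speeds; "tau": joint torques, N m; "eef_pos": TCP position; "ee_rot": TCP orientation; "force": force on the tool from outside, world axes, zero at the start; "wrist_torque": the same for the moment, N m; "grip_width": opening from 0.0 (shut) to 1.0 (fully open); "grip_force": force on a finger pad.
Only numpy, scipy, OpenCV 4.12 (cv2) and the standard library are available. Lean on these libraries where they do the work, as an engineer would, in place of code of your own. Each camera call takes 0.05 s, during which the arm holds its last target. There are 200 camera calls.

## Working session

There is one attempt and no reset: what is moved stays moved. The work goes in short steps, Python scripts to look and compute and a tool call to move; the robot and the scene stay as the last step left them, time stands still between calls to the robot, and variables do not carry over. Pictures are saved under pics/ and viewed, at most 10 in all, crops included, and the job is handed in when it is done.

Besides the shell and the picture viewer there is one more tool, called in YAML: its name, and indented under it one key for each argument. step_arm: Moves the arm, as the interface text tells. Its arguments: {"type":"object","properties":{"increments":{"type":"array"},"squeeze":{"type":"number"}},"required":["increments"]}

```bash
mkdir -p pics; ls
python3 - <<'E'
from rig import ctrl
import cv2,json,numpy as np
for n in("scene","top"):
    c=ctrl.capture(n); cv2.imwrite(f"pics/{n}0.png",c["img"][:,:,::-1])
    print(n,c["fx"],c["fy"],c["cx"],c["cy"],np.round(c["extrinsics"],4).tolist())
s=ctrl.sense();print(s["time_s"],s["eef_pos"],s["ee_rot"],s["grip_width"],s["force"])
E
```

```text
pics
scene 517.6266429069374 517.6266429069374 322.61426163273956 235.07884445424534 [[-0.7704, -0.3347, 0.5427, -67.1909], [-0.6376, 0.4052, -0.6552, 484.3791], [-0.0006, -0.8508, -0.5255, 619.6122], [0.0, 0.0, 0.0, 1.0]]
top 586.1524849646289 586.1524849646289 323.9070006610854 234.63087393803178 [[0.0303, -0.9978, 0.0591, 409.6701], [-0.9995, -0.031, -0.011, -184.3353], [0.0129, -0.0588, -0.9982, 1276.7453], [0.0, 0.0, 0.0, 1.0]]
0.1 [ 132.29508408 -507.80162422  230.80013527] [-5.90352565e-04  9.91895086e-01  1.27058207e-01  4.23062230e-05] 1.001131943928543 [0.0734708  0.15251185 0.2642294 ]
```

View pics/top0.png

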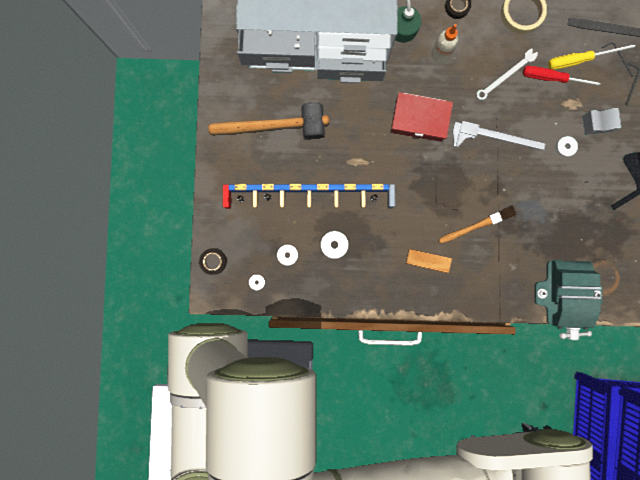

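View pics/scene0.png

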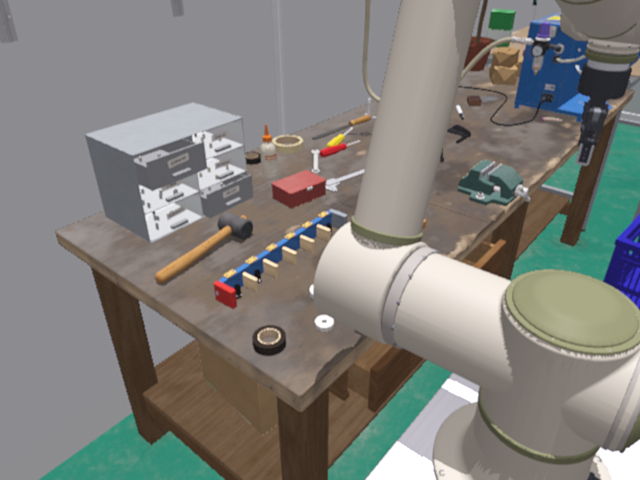

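Top view: the red end is at (227,196), on the left (+y), and the grey end at (392,195). The tabs lie along row 187. Ring candidates are (257,282) small, (287,255) middle, (334,244) large, and (568,146) far right, away from the rack. I choose (287,255) and will check it by measuring and with a close crop.

```bash
cat > h.py <<'E'
from rig import ctrl
import cv2,numpy as np
def ray(c,u,v,z):
    E=np.array(c["extrinsics"]);d=E[:3,:3]@np.array([(u-c["cx"])/c["fx"],(v-c["cy"])/c["fy"],1]);o=E[:3,3]
    return (o+d*(z-o[2])/d[2])
def blobs(c,mask,z,amin=15,roi=None):
    n,l,s,ce=cv2.connectedComponentsWithStats(mask.astype(np.uint8))
    for i in range(1,n):
        if s[i][4]>=amin and (roi is None or (roi[0]<ce[i][0]<roi[2] and roi[1]<ce[i][1]<roi[3])):
            yield ce[i],s[i],ray(c,*ce[i],z)
E
python3 - <<'E'
from h import *
c=ctrl.capture("top");im=c["img"];R,G,B=[im[:,:,i].astype(int) for i in range(3)]
def show(n,m,z,roi,a=10):
    for p,s,w in blobs(c,m,z,a,roi):print(n,p.round(1),s[2:],w.round(1))
show("ring",(im.min(2)>150)&(im.max(2).astype(int)-im.min(2)<25),14,(200,210,620,300),80)
show("ringfar",(im.min(2)>150)&(im.max(2).astype(int)-im.min(2)<25),14,(550,130,590,160),80)
show("tab",(R>170)&(G>120)&(B<130),44,(225,178,400,192))
show("red",(R>130)&(G<60)&(B<60),40,(215,175,240,215))
show("grey",(abs(R-B)<45)&(R>90)&(B>110),40,(385,175,400,215))
show("blue",(B>130)&(R<90),40,(225,178,400,192))
cv2.imwrite("pics/crop.png",cv2.resize(im[165:305,190:400],None,fx=3.8,fy=3.8,interpolation=cv2.INTER_CUBIC)[:,:,::-1])
E
```

```text
ring [495.7 217.6] [12 12 98] [ 533.  -569.8   14. ]
ring [334.1 244.3] [ 28  28 562] [ 464.2 -220.9   14. ]
ring [287.  254.7] [ 21  21 328] [ 438.8 -120.3   14. ]
ring [256.3 282.1] [ 16  16 195] [378.  -56.5  14. ]
ring [585.2 295.5] [ 39   9 102] [ 370.4 -765.7   14. ]
ringfar [567.3 145.7] [ 20  20 304] [ 696.  -725.2   14. ]
tab [240.  186.6] [11  6 35] [578.8 -17.7  44. ]
tab [266.1 186.8] [10  6 25] [580.1 -72.7  44. ]
tab [293.2 187.7] [11  6 20] [ 580.1 -130.1   44. ]
tab [323.1 184.7] [11  4 15] [ 588.6 -193.1   44. ]
tab [348.8 188.8] [10  3 12] [ 581.6 -247.6   44. ]
tab [322.5 189. ] [10  1 10] [ 579.3 -192.1   44. ]
red [227.4 199.8] [ 5 18 25] [550.4   8.5  40. ]
grey [391.6 195.2] [  7  23 136] [ 571.3 -339.4   40. ]
blue [231. 187.] [ 5  5 25] [577.9   1.9  40. ]
blue [253.6 186.7] [15  6 80] [580.1 -45.9  40. ]
blue [281.4 186.6] [15  6 84] [ 582.2 -104.7   40. ]
blue [308.7 186.5] [15  6 86] [ 584.2 -162.6   40. ]
blue [336.3 186.5] [15  6 86] [ 586.1 -221.3   40. ]
blue [363.5 186.6] [16  6 86] [ 587.9 -279.1   40. ]
blue [386.1 186.4] [ 5  6 29] [ 589.7 -327.1   40. ]
```

View pics/crop.png

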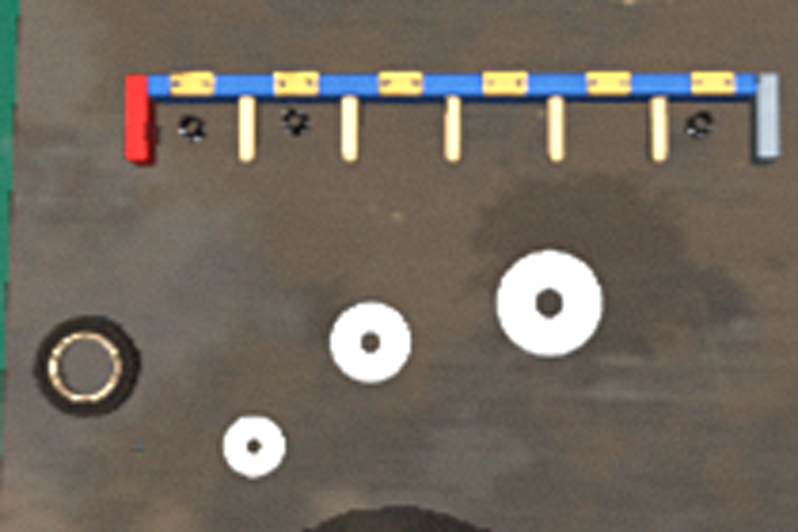

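Close crop: the middle-sized ring is at crop (370,342), i.e. px (287,255). It is 21 px, about 44 mm across, with the small ring at (254,446) and the large one at (549,303). The far ring is not in front of the rack, so the choice stands. From the rail fit the rack origin is about (564.2,-163.3) with yaw 0.0335, and tabs 1 to 3 are the left three.

```bash
cat >> h.py <<'E'
from scipy.spatial.transform import Rotation as Ro
O=np.array([564.2,-163.3]);YAW=0.0335
def rack(x,y): c,s=np.cos(YAW),np.sin(YAW); return O+[c*x-s*y,s*x+c*y]
def to_rack(p): c,s=np.cos(YAW),np.sin(YAW); d=np.asarray(p)[:2]-O; return np.array([c*d[0]+s*d[1],-s*d[0]+c*d[1]])
def go(x,y,z):
    s=ctrl.sense();q=s["ee_rot"];A=Ro.from_quat([q[1],q[2],q[3],q[0]])
    T=Ro.from_euler("z",YAW)*Ro.from_euler("x",np.pi)
    d=A.inv().apply(np.array([*rack(x,y),z])-s["eef_pos"])/10
    print("shift cm",d.round(2),"turn",np.degrees((A.inv()*T).as_rotvec()).round(2))
E
python3 -c "
from h import *
go(20,145,90)"
```

```text
shift cm [ 55.61 -36.15  14.14] turn [-6.000e-02 -1.000e-02  1.268e+01]
```

step_arm:
  increments:
    - [[5,-3.2,0],[0,0,2],0]
    - [[10,-6.5,0],[0,0,4],0]
    - [[15,-9.7,1],[0,0,6],0]
    - [[20,-13,2],[0,0,8],0]
    - [[25,-16.2,3],[0,0,10],0]
    - [[30,-19.5,4],[0,0,12.7],0]
    - [[35,-22.7,5],[0,0,12.7],0]
    - [[40,-26,6],[0,0,12.7],0]
  squeeze: 30

```text
time_s: 1.15
eef_pos: [455.0, -153.9, 171.0]
ee_rot: [0.0, 1.0, 0.017, 0.0]
force: [0.3, -1.2, 0.1]
grip_width: 0.002
grip_force: 0.0
```

```bash
python3 -c "
from h import *
go(20,145,80)"
```

```text
shift cm [ 12.88 -13.21   9.1 ] turn [ 0.01 -0.01 -0.02]
```

step_arm:
  increments:
    - [[3,-3,1.5],[0,0,0],0]
    - [[6,-6,3],[0,0,0],0]
    - [[9,-9,5],[0,0,0],0]
    - [[11.5,-12,7],[0,0,0],0]
    - [[12.9,-13.2,8.5],[0,0,0],0]
    - [[12.9,-13.2,9.1],[0,0,0],0]
    - [[12.9,-13.2,9.1],[0,0,0],0]
    - [[12.9,-13.2,9.1],[0,0,0],0]

```text
time_s: 2.15
eef_pos: [578.4, -20.2, 81.0]
ee_rot: [0.0, 1.0, 0.016, 0.0]
force: [-0.0, -0.3, 0.2]
grip_width: -0.001
grip_force: 0.0
```

Run:
```python
from h import *
go(20,145,44)
c=ctrl.capture("top");w=ctrl.capture("wrist")
cv2.imwrite("pics/two.png",np.hstack([cv2.resize(c["img"][165:215,200:320],(400,167)),cv2.resize(w["img"],(400,300))[:167]]) [:,:,::-1]) if 0 else cv2.imwrite("pics/w1.png",w["img"][:,:,::-1])
```

```text
shift cm [ 0.1  -0.24  3.7 ] turn [ 0.02 -0.05 -0.08]
```

View pics/w1.png

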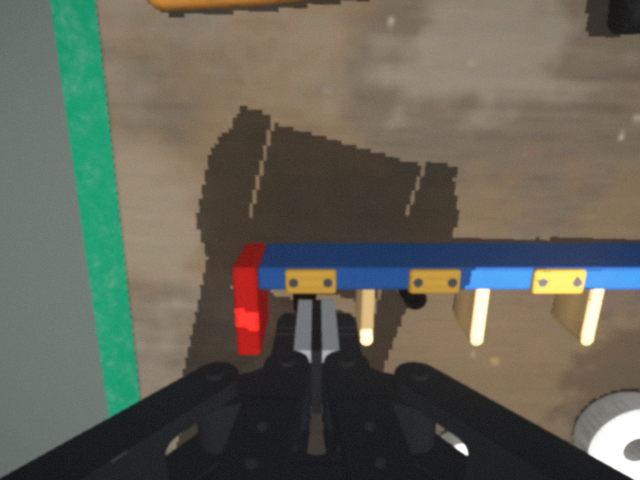

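Wrist view: tab 1 is at (311,281), tab 2 at (435,281) and tab 3 at (559,281). The closed fingertips are at about (316,300), close over tab 1. I refine the tab positions from this image.

Run:
```python
from h import *
w=ctrl.capture("wrist");E=np.array(w["extrinsics"])
for u in(311,435,559):
    p=ray(w,u,281,44);print(p.round(1),to_rack(p).round(1))
for p in (ctrl.sense()["eef_pos"],np.array([*rack(20,145),44])):
    q=E[:3,:3].T@(p-E[:3,3]);print(q[0]/q[2]*w["fx"]+w["cx"],q[1]/q[2]*w["fy"]+w["cy"])
```

```text
[578.7 -17.1  44. ] [ 19.4 145.6]
[580.5 -74.6  44. ] [19.3 88.1]
[ 582.4 -132.2   44. ] [19.2 30.5]
317.25112660861646 319.67574395230724
312.37588816203987 279.70422136685346
```

step_arm:
  increments:
    - [[0.1,-0.24,1.5],[0,0,0],0]
    - [[0.1,-0.24,3],[0,0,0],0]
    - [[0.1,-0.24,3.4],[0,0,0],0]
    - [[0.1,-0.24,3.5],[0,0,0],0]
    - [[0.1,-0.24,3.6],[0,0,0],0]
    - [[0.1,-0.24,3.7],[0,0,0],0]
    - [[0.1,-0.24,3.8],[0,0,0],0]
    - [[0.1,-0.24,3.8],[0,0,0],0]

```text
time_s: 3.3
eef_pos: [579.6, -17.1, 44.0]
ee_rot: [0.0, 1.0, 0.017, 0.001]
force: [-5.1, 0.8, 12.7]
grip_width: -0.003
grip_force: 6.5
```

step_arm:
  increments:
    - [[0,0,-1],[0,0,0],0]
    - [[0,0,-2.5],[0,0,0],0]
    - [[0,2.9,-2.5],[0,0,0],0]
    - [[0,5.8,-2.5],[0,0,0],0]
    - [[0,5.8,-2.2],[0,0,0],0]
    - [[0,5.8,-0.7],[0,0,0],0]
    - [[0,5.8,-0.2],[0,0,0],0]
    - [[0,5.8,-0.1],[0,0,0],0]

```text
time_s: 4.3
eef_pos: [580.6, -73.9, 44.0]
ee_rot: [-0.0, 1.0, 0.017, -0.001]
force: [-9.6, 2.4, 19.0]
grip_width: -0.0
grip_force: 9.6
```

step_arm:
  increments:
    - [[0,0,0.1],[0,0,0],0]
    - [[0,0,0.1],[0,0,0],0]
    - [[0,0,0.1],[0,0,0],0]

```text
time_s: 4.68
eef_pos: [580.6, -73.9, 44.0]
ee_rot: [-0.0, 1.0, 0.017, -0.001]
force: [-11.6, 1.9, 22.4]
grip_width: -0.002
grip_force: 10.9
```

step_arm:
  increments:
    - [[0,0,-1],[0,0,0],0]
    - [[0,0,-2.5],[0,0,0],0]
    - [[0,2.9,-2.5],[0,0,0],0]
    - [[0,5.8,-2.5],[0,0,0],0]
    - [[0,5.8,-2.2],[0,0,0],0]
    - [[0,5.8,-0.8],[0,0,0],0]
    - [[0,5.8,-0.3],[0,0,0],0]
    - [[0,5.8,-0.1],[0,0,0],0]

```text
time_s: 5.68
eef_pos: [582.7, -131.8, 43.9]
ee_rot: [-0.0, 1.0, 0.017, -0.001]
force: [-11.5, 4.4, 23.3]
grip_width: -0.001
grip_force: 11.6
```

step_arm:
  increments:
    - [[0,0,0],[0,0,0],0]
    - [[0,0,0],[0,0,0],0]
    - [[0,0,0],[0,0,0],0]

```text
time_s: 6.05
eef_pos: [582.7, -131.8, 44.0]
ee_rot: [-0.0, 1.0, 0.017, -0.001]
force: [-7.0, 2.6, 11.6]
grip_width: 0.002
grip_force: 5.9
```

step_arm:
  increments:
    - [[0,0,-3],[0,0,0],0]
    - [[-1,0,-5],[0,0,0],0]
    - [[-6,-0.5,-5.5],[0,0,0],25]
    - [[-11,-1,-5.5],[0,0,0],25]
    - [[-16,-1.5,-5.5],[0,0,0],25]
    - [[-20,-1.8,-5],[0,0,0],25]
    - [[-20,-1.8,-3],[0,0,0],25]
    - [[-20,-1.8,-1],[0,0,0],25]

```text
time_s: 7.05
eef_pos: [382.6, -121.2, 53.0]
ee_rot: [0.0, 1.0, 0.017, 0.0]
force: [1.1, 0.2, -0.3]
grip_width: 0.254
grip_force: 0.0
```

Run:
```python
from h import *
s=ctrl.sense();print(s["eef_pos"],to_rack(s["eef_pos"]))
go(-175,47.2,4)
w=ctrl.capture("wrist");cv2.imwrite("pics/w2.png",w["img"][:,:,::-1])
c=ctrl.capture("top");im=c["img"]
for p,q,x in blobs(c,(im.min(2)>150)&(im.max(2).astype(int)-im.min(2)<25),14,60,(240,210,360,300)):print(p,q[2:],x,to_rack(x))
```

```text
[ 382.61500909 -121.18716876   52.96205652] [-180.07259257   48.17116235]
shift cm [0.5  0.09 4.9 ] turn [ 0.03 -0.04  0.  ]
[334.07414105 244.30018083] [ 27  28 553] [ 464.29573487 -220.85577503   14.        ] [-101.77596944  -54.17731514]
[288.91709845 252.06217617] [ 19  18 193] [ 444.5824651  -124.14843204   14.        ] [-118.23908857   43.13603904]
[277.55597826 283.11956522] [  62   61 1840] [ 377.23886925 -102.05203576   14.        ] [-184.80480895   67.47562615]
```

View pics/w2.png

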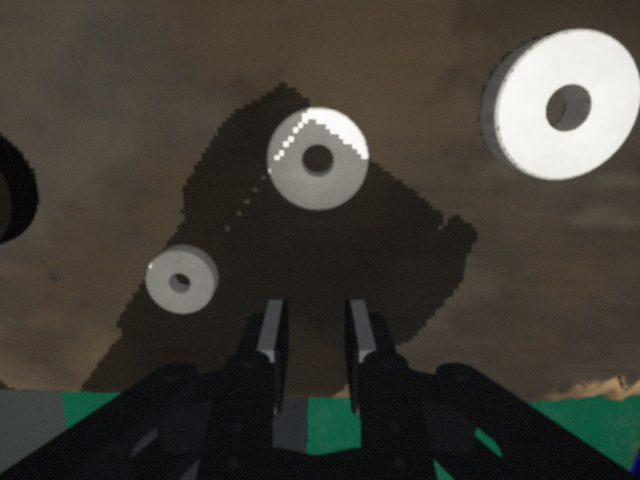

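Wrist view: the target ring is at (318,158), centred ahead of the two part-open fingers at x 275 and 358. The small ring at (181,280) is clear to the left. I descend now.

step_arm:
  increments:
    - [[0.3,0.1,2],[0,0,0],25]
    - [[0.3,0.1,4],[0,0,0],25]
    - [[0.3,0.1,4.7],[0,0,0],25]
    - [[0.3,0.1,4.8],[0,0,0],25]
    - [[0.3,0.1,4.8],[0,0,0],25]

```text
time_s: 7.78
eef_pos: [386.1, -122.6, 5.9]
ee_rot: [0.0, 1.0, 0.017, 0.0]
force: [0.4, 0.2, 0.2]
grip_width: 0.249
grip_force: 0.0
```

step_arm:
  increments:
    - [[0.5,0,0],[0,0,0],25]
    - [[1,0,0],[0,0,0],25]
    - [[1.5,0,0],[0,0,0],25]
    - [[2,0,0],[0,0,0],25]
    - [[2.5,0,0],[0,0,0],25]
    - [[3,0,0],[0,0,0],25]
    - [[3.5,0,0],[0,0,0],25]
    - [[3.5,0,0],[0,0,0],25]

```text
time_s: 8.78
eef_pos: [421.1, -121.3, 5.3]
ee_rot: [0.0, 1.0, 0.017, 0.0]
force: [0.4, -0.3, -1.0]
grip_width: 0.253
grip_force: 0.0
```

```bash
cat >> h.py <<'E'
def look(n=None):
    s=ctrl.sense();print(s["eef_pos"].round(1),"tcp rack",to_rack(s["eef_pos"]).round(1))
    w=ctrl.capture("wrist");im=w["img"]
    if n:cv2.imwrite(f"pics/{n}.png",im[:,:,::-1])
    return w
E
python3 - <<'E'
from h import *
w=look("w3")
E
```

```text
[ 421.1 -121.3    5.3] tcp rack [-141.6   46.7]
```

View pics/w3.png

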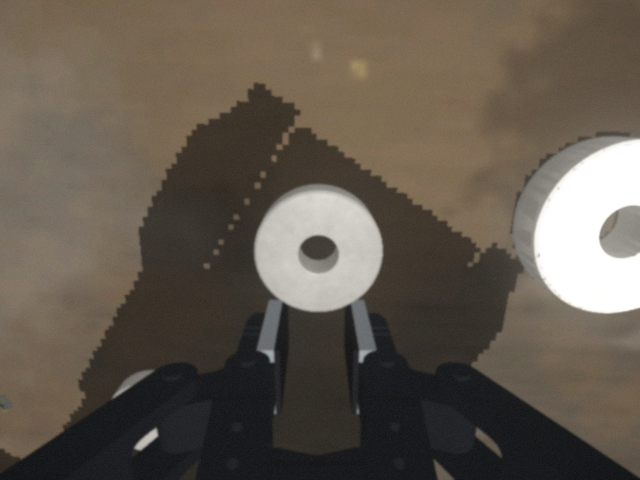

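Wrist view: the ring at (318,248) is seated centrally against both fingertips (285 and 348). I push forward and drift towards the gap line.

step_arm:
  increments:
    - [[0.6,0.1,0],[0,0,0],25]
    - [[1.2,0.3,0],[0,0,0],25]
    - [[1.8,0.5,0],[0,0,0],25]
    - [[2.4,0.8,0],[0,0,0],25]
    - [[3,1.1,0],[0,0,0],25]
    - [[3.6,1.4,0],[0,0,0],25]
    - [[4.2,1.6,0],[0,0,0],25]
    - [[4.6,1.7,0],[0,0,0],25]

```text
time_s: 9.82
eef_pos: [467.6, -136.9, 5.3]
ee_rot: [0.0, 1.0, 0.017, 0.0]
force: [-1.2, 0.3, -0.1]
grip_width: 0.257
grip_force: 0.3
```

Run:
```python
from h import *
w=look("w4")
```

```text
[ 467.6 -136.9    5.3] tcp rack [-95.6  29.6]
```

View pics/w4.png

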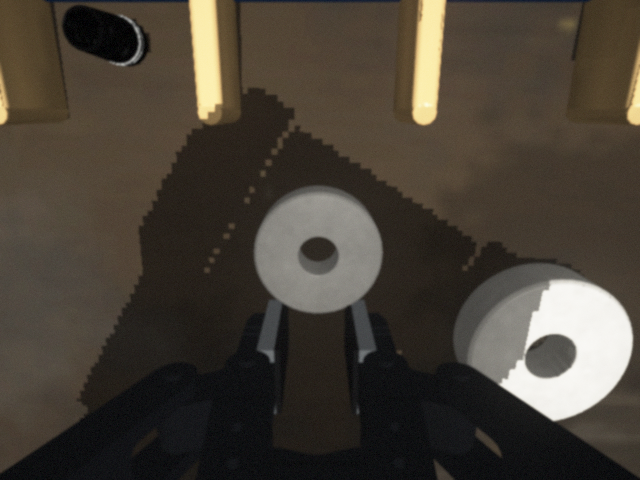

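Wrist view: the ring at (318,249) is still centred on the fingers. The gap-3 divider ends at (214,110) and (424,112) put the gap's middle at about 319, so it is aligned. I measure the remaining push.

Run:
```python
from h import *
w=ctrl.capture("wrist")
for u,v,z in((318,249,14),(209,118,30),(424,118,30)):print(to_rack(ray(w,u,v,z)).round(1))
```

```text
[-64.   29.4]
[-21.2  59. ]
[-21.3   0.8]
```

step_arm:
  increments:
    - [[0.7,0,0],[0,0,0],25]
    - [[1.4,0,0],[0,0,0],25]
    - [[2.1,0,0],[0,0,0],25]
    - [[2.8,0,0],[0,0,0],25]
    - [[3.5,0,0],[0,0,0],25]
    - [[4.2,0,0],[0,0,0],25]
    - [[4.8,0,0],[0,0,0],25]
    - [[5.2,0,0],[0,0,0],25]

```text
time_s: 10.92
eef_pos: [519.6, -135.0, 5.3]
ee_rot: [-0.0, 1.0, 0.017, 0.0]
force: [-0.8, 0.8, 1.2]
grip_width: 0.253
grip_force: 0.4
```

step_arm:
  increments:
    - [[0.1,0,0],[0,0,0],25]
    - [[0.2,0,0],[0,0,0],25]
    - [[0.3,0,0],[0,0,0],25]
    - [[0.4,0,0],[0,0,0],25]
    - [[0.4,0,0],[0,0,0],25]

```text
time_s: 11.55
eef_pos: [523.3, -134.9, 5.3]
ee_rot: [0.0, 1.0, 0.017, 0.0]
force: [-1.4, 0.4, 0.5]
grip_width: 0.252
grip_force: 0.2
```

step_arm:
  increments:
    - [[0.1,0,0],[0,0,0],25]
    - [[0.1,0,0],[0,0,0],25]
    - [[0.2,0,0],[0,0,0],25]
    - [[0.2,0,0],[0,0,0],25]

```text
time_s: 12.05
eef_pos: [525.3, -134.9, 5.3]
ee_rot: [0.0, 1.0, 0.017, 0.0]
force: [-0.7, 0.6, 0.2]
grip_width: 0.253
grip_force: 0.2
```

Run:
```python
from h import *
w=look("w5");print(ctrl.sense()["force"])
```

```text
[ 525.3 -134.9    5.3] tcp rack [-37.9  29.7]
[0.10907182 0.6430328  0.52740542]
```

View pics/w5.png

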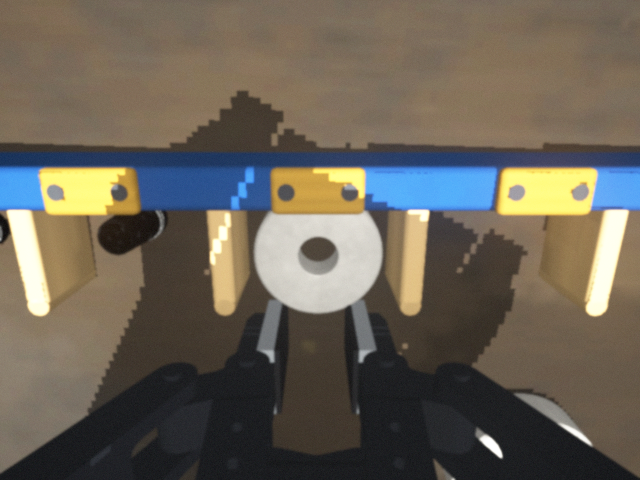

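Wrist view: the ring at (318,249) is inside gap 3 between the dividers, behind the third tab (318,190), and nearly home. I creep forward until the force rises.

step_arm:
  increments:
    - [[0.1,0,0],[0,0,0],25]
    - [[0.1,0,0],[0,0,0],25]

```text
time_s: 12.35
eef_pos: [526.0, -134.8, 5.2]
ee_rot: [-0.0, 1.0, 0.017, -0.0]
force: [-1.9, 0.8, 0.5]
grip_width: 0.246
grip_force: 1.0
```

step_arm:
  increments:
    - [[0.1,0,0],[0,0,0],25]
    - [[0.1,0,0],[0,0,0],25]

```text
time_s: 12.6
eef_pos: [526.3, -134.6, 5.1]
ee_rot: [-0.0, 1.0, 0.017, -0.001]
force: [-7.0, -0.8, 2.3]
grip_width: 0.25
grip_force: 3.1
```

step_arm:
  increments:
    - [[0.1,0,0],[0,0,0],25]
    - [[0.1,0,0],[0,0,0],25]
    - [[0.1,0,0],[0,0,0],25]

```text
time_s: 12.98
eef_pos: [526.6, -134.6, 5.0]
ee_rot: [-0.001, 1.0, 0.017, -0.002]
force: [-10.5, -1.1, 3.6]
grip_width: 0.251
grip_force: 5.4
```

Run:
```python
from h import *
w=look("w6")
print(ctrl.sense()["force"].round(1),to_rack(ray(w,318,248,14)),to_rack(ray(w,318,211,40)))
```

```text
[ 526.6 -134.6    5. ] tcp rack [-36.7  29.9]
[-10.6  -1.4   5.5] [-4.78509196 29.82498647] [14.29464377 29.92805582]
```

step_arm:
  increments:
    - [[-0.3,0,0],[0,0,0],25]
    - [[-1,0,0],[0,0,0],25]
    - [[-3,0,0],[0,0,0],25]
    - [[-5,0,-2],[0,0,0],25]
    - [[-9,0,-5],[0,0,0],25]
    - [[-13,0,-9],[0,0,0],25]
    - [[-17,0,-12],[0,0,0],25]
    - [[-17,0,-12],[0,0,0],25]

```text
time_s: 14.02
eef_pos: [357.7, -140.9, 127.1]
ee_rot: [0.002, 1.0, 0.016, 0.002]
force: [0.5, 0.4, 0.8]
grip_width: 0.248
grip_force: 0.0
```

Run:
```python
from h import *
a=ctrl.capture("top")["img"][170:275,195:405];b=ctrl.capture("wrist")["img"]
cv2.imwrite("pics/end.png",np.vstack([cv2.resize(a,(560,280),interpolation=cv2.INTER_CUBIC),cv2.resize(b[:240],(560,210))])[:,:,::-1])
c=ctrl.capture("top");im=c["img"]
for p,q,x in blobs(c,(im.min(2)>115)&(im.max(2).astype(int)-im.min(2)<35),14,60,(240,180,360,230)):print(p,q,x,to_rack(x))
```

```text
[295.5339233  201.00884956] [285 191  22  21 339] [ 555.44446226 -134.71856618   14.        ] [-7.79332629 28.85865322]
```

View pics/end.png

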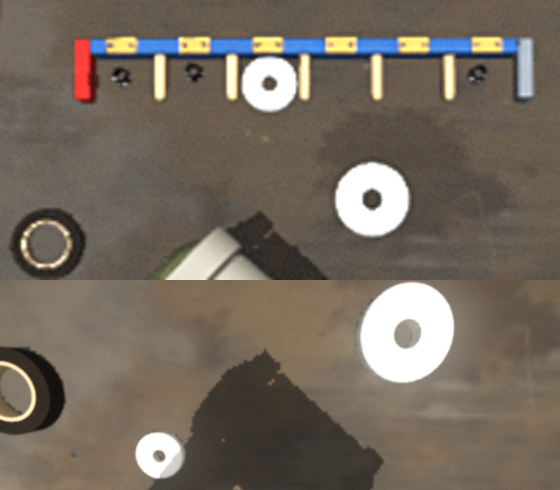

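The ring is home in the third gap, at crop (269,84). It measures (-7.8, 28.9) in the rack frame, and the other objects have not moved.

```bash
python3 -c "
from rig import ctrl
print(ctrl.finish_job())"
```

```text
the job is handed in; nothing more can be done
None
```

I touched tabs 1, 2 and 3 in turn from the red (left) end, then pushed the middle-sized ring flat into the third gap and up against the back rail. It measured (-7.8, 28.9) mm in the rack frame, against a target of (-8, 29). The job was handed in at about 14 s, and no verdict was returned.

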